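# Lock the archive's slide tray to its guide tube

### The arm

A 7-joint arm with a two-finger parallel gripper is mounted at the origin on the work surface. World frame = base frame: x ahead of the robot, y to its left, z up, the work surface at z = 0. Lengths are in m, angles in rad, forces in N, time in s.
With the tool pointing down it reaches from about 0.425 to 0.825 m from the base axis. Payload 3.6 kg.
Tool frame: the origin (TCP) lies where the fingers leave the gripper's body, on its centre line; the fingertips stand 73 mm ahead of it and the grasp point (between the pads) lies 54 mm ahead of it; x points along the fingers, y is the direction in which the jaws open and shut, and the axes are right-handed (so a half turn about x gives the same grasp; the last joint's range is limited). The gripper opens to 85 mm and grips with 20 to 120 N. Pads are 22 mm wide; open, the fingers measure 114 mm over their backs; the gripper's body (76 mm by 85 mm) begins 54 mm behind the grasp point. The pads swing forward as they close: fully open they stand 13 mm farther back than shut.
Start: joints at [-1.208, 0.615, -0.013, 1.423, 0.008, 1.103, -0.04], TCP at [0.247, 0.601, 0.304] pointing down, gripper open.
Joint ranges: [-3.12, 3.12], [-0.3, 2.06], [-1.34, 1.32], [0.26, 2.42], [-1.36, 4.5], [0.01, 1.98], [-2.84, 2.84]. Speed limits (rad/s): [2.79, 2.79, 3.14, 3.14, 3.14, 3.14, 3.14].

### API

Orientations are given as a unit quaternion [x, y, z, w].
In Python, from station import arm, snapshot, camera_info, ticket gives the robot as it stands. Calls block until the motion is done:
- arm.movep(position, orientation): joint-space move of the TCP to a pose.
- arm.line_to(position, velocity=0.15, ori=None): straight line of the TCP; ori=None keeps the orientation; velocity is the mean speed in m/s.
- arm.move_j(angles): joint-space move.
- arm.move_gripper(opening, effort=None): opening from 0.0 (shut) to 1.0 (fully open); effort is the grip in N (None keeps the last); returns when the fingers have stopped.
- arm.pause(seconds).
- arm.ik(position, orientation): joint angles nearest the present ones, or None.
- snapshot(name): name is "scene" or "top" or "wrist"; returns the picture (420x560x3 uint8, blue, green, red); there is no depth.
- camera_info(name): a dict with "fx", "fy", "cx", "cy" (pixels), "dist_coeffs" ([k1, k2, p1, p2, k3] as OpenCV has them; the pictures are not rectified), "R" (3x3) and "t" (3): a world point X has camera coordinates R X + t; the wrist camera has in their place "T_tool_cam" (4x4, takes a point from camera to tool coordinates, whose origin is the TCP and whose axes are the tool frame's). Camera axes: x right, y down, z forward; pixel columns grow to the right and rows downward; lengths in m; the calibration is good to about 2 mm. A picture is of the moment at which its call begins: read the wrist's pose just before it. camera_info takes no time and is no camera call.
A pose or a line that the arm cannot do raises arm.MotionError and nothing moves.
- ticket.finish_job(): hands the job in, once; it reports no verdict.
Readings, each from a call of its own:
- arm.read_time(): time.
- arm.read_joint_positions(): joint angles.
- arm.read_dq(): joint speeds.
- arm.read_effort(): joint torques, N m.
- arm.read_tool_pos(): TCP position.
- arm.read_eef_rot(): TCP orientation.
- arm.read_ft_force(): force on the tool from outside, world axes, zero at the start.
- arm.read_wrist_torque(): the same for the moment, N m.
- arm.read_opening(): opening from 0.0 (shut) to 1.0 (fully open).
Only numpy, scipy, OpenCV 4.12 (cv2) and the standard library are available. Lean on these libraries where they do the work, as an engineer would, in place of code of your own. Each camera call takes 0.05 s, during which the arm holds its last target. There are 200 camera calls.

### The job

Lock the pulled-out tray to its guide tube: swing the tube clamp's hinged half over the tube until it is fully home, then swing the bolt up and drop it fully into the slot in the clamp's ear. The ear may sit a little to either side, so feel gently along it for the slot and never force the bolt against the ear; let go with the clamp shut, and leave the chess pieces, magnifier and dish undisturbed.

Things in the scene. Friction and masses are not known exactly. Their poses are not given: they have to be found in the camera images.
- clamp: dark steel base (84 x 64 mm, cheeks to 70 mm high) of the tube clamp, one fixed unit with guide tube, tray and display case. Origin on the sideboard below the tube's axis, mid-clamp. x runs along the tube towards the case (its front 200 mm away, 200 mm high); y points across to the tray (walls 42 mm high, y = 85 to 365 mm); z up
- tube_mid (a point): point on the axis of the horizontal aluminium guide tube (34 mm thick, axis 70 mm above the sideboard, along the clamp's x), in the middle of the clamp
- cap_axis (a point): fixed point on the hinge axis of the clamp's hinged half, at the clamp's middle (clamp frame y = +34, z = 72 mm; the axis runs along the clamp's x). The half may sit up to 12 mm to either side of the middle along this axis; that offset is not measured, is not changed by ordinary pushing, and must be felt or seen
- cap (a joint): hinged half, a bent steel strap 54 mm wide: 0 = home on the tube, grows as it opens up and over to the tray (1.6 = upright, 2.1 = stop). Home, its crown is 96 mm high; its flat ear (8 mm thick, top at 80 mm) spans clamp y -24 to -56 mm, 90 mm from the hinge, with an open slot in its mid-width, 10.5 mm wide, 20 mm deep from the tip. Stays where left; 2 to 6 N at the ear moves it
- bolt_axis (a point): fixed point on the swing bolt's pivot axis, at the clamp's middle (clamp frame y = -46, z = 30 mm; the axis runs along the clamp's x). The bolt also slides freely along this pin, up to 14 mm to either side of the middle, with about 1.2 N
- bolt (a joint): swing bolt angle: 0 = upright, grows as it lies outwards from the tube (1.3 = end stop, near level); fully in the slot it leans in to its stop at -0.10. The shank is 8 mm square; where it misses the slot it stops on the ear's tip at about 0.3. It stays where left; 1 to 2.5 N at the knob swings it. Over 20 N between bolt and ear counts as forcing
- bolt_knob (a point): centre of the dark steel ball knob, 22 mm thick, on the bolt's free end, 69 mm from the bolt's pivot axis; with the bolt upright the knob's centre is 99 mm above the sideboard and its underside 8 mm above the ear. Pinched along the clamp's x the ball turns between the fingers as the bolt swings
- knight: carved bone knight, 68 mm high, standing in the tray; origin at its underside
- bishop: bronze bishop, 83 mm high, 34 mm foot, standing in the tray; origin at its underside
- magnifier: horn-handled magnifier, 165 mm long, 12 mm thick, lying in the tray; origin under its middle
- dish: small white enamel pin dish, 68 mm across, 22 mm high, in the tray; origin at its underside
- pawn: wooden pawn, 52 mm high, 28 mm foot, standing on the sideboard on the bolt's side of the tube; origin at its underside

How it is judged:
By the outcome, as a careful person would: the job done as asked, in the order asked, and still so for the second after the job is handed in, with the robot touching nothing.
It also fails if it takes over 72 s, if anything falls off the work surface, if the arm or the gripper's body presses on something with over 40 N, if the wrist force passes 120 N, or if a joint passes its speed limit or range.

## Working session

There is one attempt and no reset: what is moved stays moved. The work goes in short steps, each a Python script; the robot and the scene stay as the last script left them, time stands still between calls to the robot, and variables do not carry over. Pictures are saved under pics/ and viewed, about 8 in all and at most 12, crops included, and the job is handed in when it is done.

```bash
mkdir -p pics; ls; python3 - <<'E'
from station import *
import cv2,numpy as np
a=snapshot("scene");b=snapshot("top")
cv2.imwrite("pics/scene.png",a);cv2.imwrite("pics/top.png",b)
for n in("scene","top","wrist"):print(n,camera_info(n))
print(arm.read_time(),arm.read_tool_pos(),arm.read_eef_rot(),arm.read_opening(),arm.read_ft_force())
E
```

```text
pics
scene {'fx': 513.5924912803079, 'fy': 513.5924912803079, 'cx': 272.17836440621056, 'cy': 212.63130767186493, 'dist_coeffs': array([-0.00986156,  0.        ,  0.        ,  0.        ,  0.        ]), 'R': array([[-0.07217819,  0.9973096 , -0.01280104],
       [ 0.75147224,  0.04593833, -0.65816346],
       [-0.65580468, -0.05712467, -0.75276623]]), 't': array([ 0.07262624, -0.33186846,  1.37803046])}
top {'fx': 501.5106090484932, 'fy': 501.5106090484932, 'cx': 276.2968665739294, 'cy': 207.58519178836133, 'dist_coeffs': array([0.03905214, 0.        , 0.        , 0.        , 0.        ]), 'R': array([[-0.00663673, -0.99996734, -0.00461277],
       [-0.97265643,  0.00752625, -0.23212676],
       [ 0.23215389,  0.00294607, -0.97267461]]), 't': array([-0.00244901,  0.54626089,  1.04830267])}
wrist {'fx': 315.6506286456671, 'fy': 315.6506286456671, 'cx': 281.8669254547835, 'cy': 214.2786878841688, 'dist_coeffs': array([-0.02596923,  0.        ,  0.        ,  0.        ,  0.        ]), 'T_tool_cam': array([[-4.65389035e-04, -3.09802292e-01,  9.50800885e-01,
        -6.85884752e-02],
       [ 9.99999794e-01,  2.75450285e-04,  5.79221242e-04,
         6.80722718e-05],
       [-4.41342443e-04,  9.50800959e-01,  3.09802100e-01,
        -8.06973275e-02],
       [ 0.00000000e+00,  0.00000000e+00,  0.00000000e+00,
         1.00000000e+00]])}
0.1 [0.24681222 0.60075287 0.30285183] [ 0.1361107   0.69386761 -0.13774221  0.69357674] 0.9968865836310457 [ 0.15182868  0.18978708 -0.43363364]
```

View pics/scene.png

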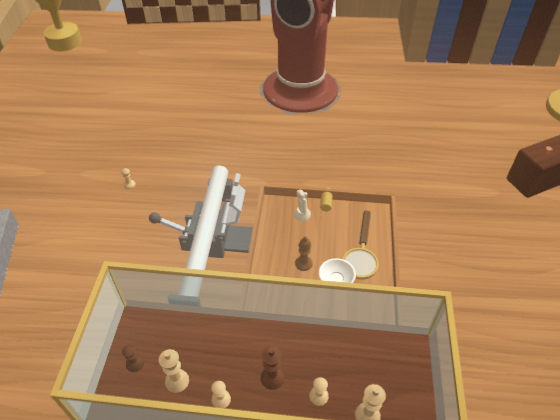

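View pics/top.png

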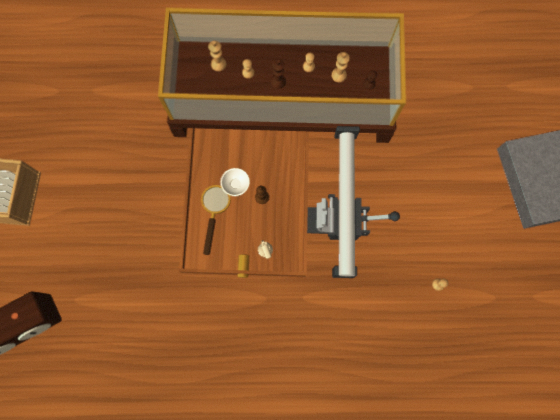

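The pictures show the clamp's tube at top px (347,130)–(344,275), the knob at top (394,216) and scene (155,218), and the cap open on the tray side at top (323,215). The pawn is at top (440,285).

```bash
cat > h.py <<'E'
from station import *
import cv2,numpy as np
from scipy.spatial.transform import Rotation as Ro
def ray(n,px,pose=None):
    c=camera_info(n);K=np.array([[c['fx'],0,c['cx']],[0,c['fy'],c['cy']],[0,0,1]])
    u=cv2.undistortPoints(np.array([[px]],float),K,c['dist_coeffs'])[0,0];d=np.r_[u,1]
    if n=='wrist':
        p,q=pose;T=c['T_tool_cam'];R=Ro.from_quat(q).as_matrix()
        return R@T[:3,3]+p,R@T[:3,:3]@d
    R=np.array(c['R']);return -R.T@c['t'],R.T@d
def onz(r,z):return r[0]+r[1]*(z-r[0][2])/r[1][2]
def tri(a,b):
    A=np.c_[a[1],-b[1]];s=np.linalg.lstsq(A,b[0]-a[0],rcond=None)[0]
    p=a[0]+a[1]*s[0];q=b[0]+b[1]*s[1];return (p+q)/2,np.linalg.norm(p-q)
E
python3 - <<'E'
from h import *
# tube edges in top image: bright pixels per row
b=cv2.imread("pics/top.png");L=[]
for v in list(range(140,190,4))+list(range(248,264,4)):
    row=b[v,325:370].astype(int);m=(row.min(1)>125)
    x=np.where(m)[0]+325
    if len(x):L.append((v,x.min(),x.max()))
print(L)
P=np.array([onz(ray('top',((l+r+1)/2.,v)),0.075)[:2] for v,l,r in L]);print(P.round(4).tolist())
k=np.polyfit(P[:,0],P[:,1],1);print(k)
print('knob',tri(ray('top',(394.5,216.5)),ray('scene',(155,218))))
for n,p,z in(('base R corner',(366,234),.07),('b',(366,200),.07),('base L',(307,231),.01),('baseL2',(308,207),.01),('pawn',(440,289),0),('knight',(264,256),0.005),('bishop',(262,201),.005),('case front',(395,130),.03),('traywall',(309,130),.04),('traywall',(307,274),.04)):print(n,onz(ray('top',p),z).round(4))
A=cv2.resize(b[170:270,290:410],None,fx=4,fy=4,interpolation=2)
s=cv2.imread("pics/scene.png");B=cv2.resize(s[160:260,140:260],None,fx=4,fy=4,interpolation=2)[:, :400]
cv2.imwrite("pics/c1.png",cv2.resize(np.hstack([A,B]),(792,360)))
E
```

```text
[(140, np.int64(340), np.int64(351)), (144, np.int64(340), np.int64(351)), (148, np.int64(340), np.int64(351)), (152, np.int64(340), np.int64(351)), (156, np.int64(340), np.int64(351)), (160, np.int64(340), np.int64(351)), (164, np.int64(340), np.int64(351)), (168, np.int64(340), np.int64(351)), (172, np.int64(340), np.int64(351)), (176, np.int64(339), np.int64(351)), (180, np.int64(339), np.int64(351)), (184, np.int64(339), np.int64(351)), (188, np.int64(339), np.int64(351)), (248, np.int64(339), np.int64(352)), (252, np.int64(339), np.int64(352)), (256, np.int64(339), np.int64(352)), (260, np.int64(339), np.int64(352))]
[[0.6998, -0.1653], [0.6902, -0.1649], [0.6806, -0.1646], [0.6711, -0.1642], [0.6616, -0.1639], [0.6522, -0.1635], [0.6428, -0.1631], [0.6334, -0.1628], [0.6241, -0.1624], [0.6148, -0.161], [0.6055, -0.1606], [0.5963, -0.1603], [0.5871, -0.1599], [0.4531, -0.1558], [0.4445, -0.1554], [0.4358, -0.1551], [0.4272, -0.1547]]
[-0.03858411 -0.13805633]
knob (array([ 0.52454129, -0.26560594,  0.06049136]), np.float64(0.0035146501693247016))
base R corner [ 0.4843 -0.2011  0.07  ]
b [ 0.5606 -0.2047  0.07  ]
base L [ 0.5032 -0.0765  0.01  ]
baseL2 [ 0.56   -0.0801  0.01  ]
pawn [ 0.3706 -0.3729  0.    ]
knight [0.4468 0.0227 0.005 ]
bishop [0.5765 0.0273 0.005 ]
case front [ 0.741  -0.2884  0.03  ]
traywall [ 0.739  -0.0844  0.04  ]
traywall [ 0.4015 -0.0727  0.04  ]
```

View pics/c1.png

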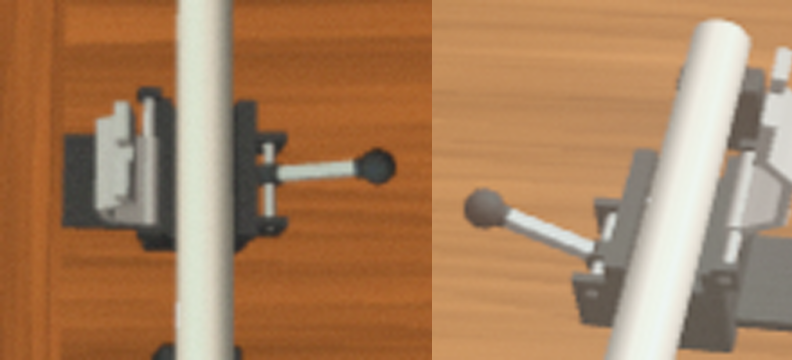

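The crop shows the hinge-pin brackets at crop rows 95–235 with the strap at about 138–222, so the cap sits toward −x. The bolt pin's brackets are at rows 132–235 with the bolt at 173. Next I compute the clamp frame and take a close wrist look.

```bash
python3 - <<'E'
from h import *
f=lambda x,y,z:onz(ray('top',(290+x/3.6,170+y/3.6)),z).round(4)
print('hinge br',f(150,92,.076),f(150,246,.076),'bolt br',f(270,137,.035),f(270,231,.035),'boltpin',f(268,173,.035))
print('strap ends at hinge',f(147,137,.078),f(147,224,.078),'ear tip',f(105,100,.157),f(105,215,.157))
print(Ro.from_quat(arm.read_eef_rot()).as_matrix().round(2).tolist())
psi=-0.037
for s in(1,-1):
    X=s*np.array([np.cos(psi),np.sin(psi),0]);x=np.array([0,0,-1.])
    R=np.c_[x,X,np.cross(x,X)];q=Ro.from_matrix(R).as_quat()
    print(s,q.round(5),[None if (j:=arm.ik(p,q)) is None else np.round(j,2).tolist() for p in([.52,-.10,.32],[.52,-.12,.2],[.52,-.267,.12],[.52,-.2,.16],[.52,-.22,.3])])
E
```

```text
hinge br [ 0.5698 -0.1287  0.076 ] [ 0.4742 -0.1256  0.076 ] bolt br [ 0.5506 -0.2079  0.035 ] [ 0.4903 -0.205   0.035 ] boltpin [ 0.5273 -0.2056  0.035 ]
strap ends at hinge [ 0.541  -0.1257  0.078 ] [ 0.4873 -0.124   0.078 ] ear tip [ 0.544  -0.0941  0.157 ] [ 0.4778 -0.0923  0.157 ]
[[-0.0, 0.38, 0.93], [-0.0, 0.93, -0.38], [-1.0, -0.0, 0.0]]
1 [ 0.50916  0.49066 -0.50916  0.49066] [[-0.19, 0.44, 0.5, 1.76, -0.25, 1.0, 0.37], [-0.06, 0.59, 0.38, 1.89, -0.32, 0.72, 0.47], [0.25, 0.77, 0.3, 1.8, -0.36, 0.63, 0.73], [0.09, 0.68, 0.38, 1.86, -0.38, 0.67, 0.66], [-0.11, 0.58, 0.77, 1.7, -0.46, 1.05, 0.77]]
-1 [-0.49066  0.50916  0.49066  0.50916] [[-0.53, 0.64, 1.14, 1.77, -0.63, 1.16, -2.37], [-0.45, 0.85, 1.13, 1.9, -0.92, 1.03, -2.09], [-0.15, 1.06, 1.13, 1.81, -1.12, 1.07, -1.75], [-0.29, 0.96, 1.13, 1.87, -1.02, 1.05, -1.89], [-0.27, 0.72, 1.13, 1.7, -0.71, 1.19, -2.13]]
```

```bash
cat >> h.py <<'E'
PSI=-0.037;C0=np.array([.521,-.158,0]);RZ=Ro.from_euler('z',PSI).as_matrix()
Q=np.array([0.50916,0.49066,-0.50916,0.49066])
def W(x,y,z):return C0+RZ@np.array([x,y,z])/1000.
def toC(p):return RZ.T@(np.asarray(p)-C0)*1000
def pose():return arm.read_tool_pos(),arm.read_eef_rot()
def look(name):
    p=pose();im=snapshot("wrist");cv2.imwrite(f"pics/{name}.png",im);np.save(f"pics/{name}.npy",np.r_[p[0],p[1]]);return im
E
python3 - <<'E'
from h import *
arm.movep(W(0,0,330),Q);arm.move_gripper(0.0,30)
look("w1");print(arm.read_time(),pose(),arm.read_ft_force())
E
```

```text
3.7583 (array([ 0.52098572, -0.15802482,  0.3300121 ]), array([-0.50917093, -0.4906507 ,  0.50917261, -0.49066292])) [-0.69242213 -0.05124201  0.19777864]
```

View pics/w1.png

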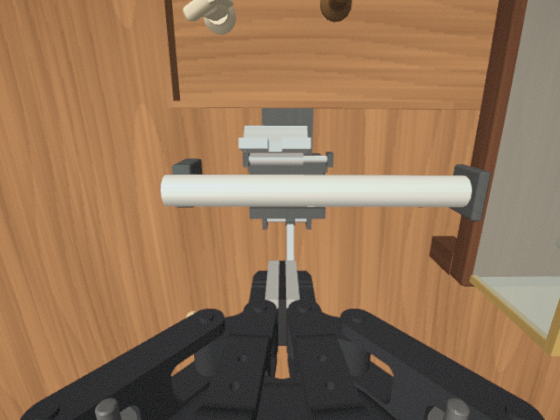

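The wrist view has the hinge brackets at px 243–333 (row 159), the strap barrel at 250–303, and the ear tip at row 143 from 239–311 with its slot near 275. The bolt shank is at 290 and its brackets at 263–312 (row 222).

```bash
python3 - <<'E'
from h import *
d=np.load("pics/w1.npy");P=(d[:3],d[3:])
for n,px,z in(('hingebr',(288.3,159),.076),('barrel',(276.5,159),.078),('slot',(275,145),.157),('earL',(239,145),.157),('earR',(311,145),.157),('boltbr',(287.7,222),.035),('bolt@pin',(290.3,226),.035),('bolt@2',(290.5,255),.047),('tubetop',(315,175),.07),('tubebot',(315,207),.07)):
    print(n,toC(onz(ray('wrist',px,P),z)).round(1))
g=cv2.imread("pics/w1.png");cv2.imwrite("pics/w1c.png",cv2.resize(g[110:270,215:350],None,fx=4,fy=4,interpolation=2)[:600])
E
```

```text
hingebr [ 5.4 34.1 76. ]
barrel [-6.5 34.4 78. ]
slot [ -6.2  56.1 157. ]
earL [-33.3  56.2 157. ]
earR [ 20.8  56.2 157. ]
boltbr [  6.  -48.3  35. ]
bolt@pin [  9.3 -53.5  35. ]
bolt@2 [  9.5 -86.9  47. ]
tubetop [33.8 16.5 70. ]
tubebot [ 34.9 -18.6  70. ]
```

View pics/w1c.png

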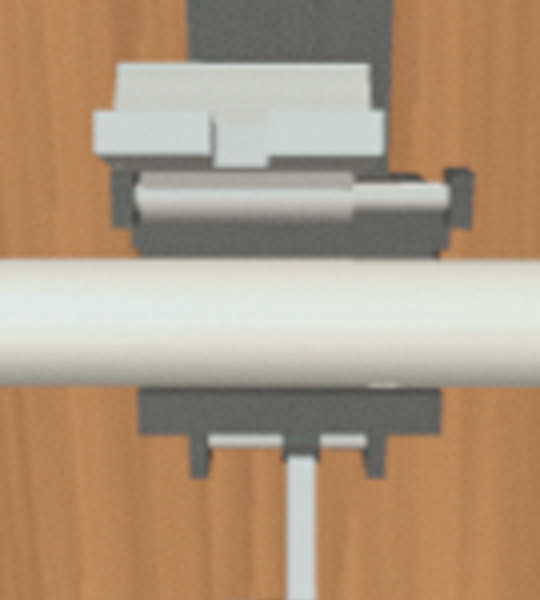

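The slot is at clamp x ≈ −6 and the bolt at ≈ +9.4 in my frame, with the cap at about 1.8 rad. Now I swing the cap over.

```bash
python3 - <<'E'
from h import *
arm.movep(W(-6,86,290),Q);arm.line_to(W(-6,86,213),.2)
f0=arm.read_ft_force();print(f0)
for i,t in enumerate(np.linspace(1.7,0.06,11)):
    r=76+8*(1.7-t)/1.7;s,c=np.sin(t),np.cos(t)
    arm.line_to(W(-6,34-r*c+8*s+11,max(72+r*s+8*c,140*(t>1.5))+73),.12)
    f=arm.read_ft_force()-f0;print(round(t,2),f.round(1),toC(arm.read_tool_pos()).round(1))
    if np.linalg.norm(f)>20:print("STOP");break
else:
    z=157.
    while z>148:
        z-=.7;arm.line_to(W(-6,-39,z),.02);f=arm.read_ft_force()-f0
        if f[2]>12:break
    print('press',z,f,toC(arm.read_tool_pos()).round(1))
print(arm.read_time())
E
```

```text
[ 0.81261151 -0.80877343  0.9746751 ]
1.7 [-2.   1.4 -0.7] [ -5.4  61.6 220.7]
1.54 [-0.9  0.8 -1.1] [ -5.9  50.1 222.3]
1.37 [-1.4  1.2 -1. ] [ -6.   37.4 222.6]
1.21 [-1.1  0.5 -1.1] [ -6.   24.4 221. ]
1.04 [-0.7  0.8 -0.7] [ -6.1  11.8 217.4]
0.88 [-0.8 -0.1 -0.7] [-6.200e+00 -2.000e-01  2.116e+02]
0.72 [-1.2  1.1 -1.3] [ -6.2 -11.  203.8]
0.55 [-1.1  0.9 -1.8] [ -6.3 -20.4 194.3]
0.39 [-1.2  1.  -0.3] [ -6.3 -28.3 183.2]
0.22 [ 0.   0.4 -1.1] [ -6.3 -34.2 171. ]
0.06 [-0.3  0.3 -1.1] [ -6.3 -38.  157.8]
press 147.90000000000015 [-3.24433265  1.2160961  14.59328269] [ -5.7 -39.4 149.8]
10.9667
```

```bash
python3 - <<'E'
from h import *
arm.line_to(W(-6,-39,200),.2);arm.line_to(W(-6,-20,300),.25)
g=look("w2");cv2.imwrite("pics/w2c.png",cv2.resize(g[80:300,180:400],None,fx=2.7,fy=2.7,interpolation=2));print(toC(arm.read_tool_pos()),arm.read_time())
E
```

```text
[ -6.9100135  -19.39523174 298.15071954] 11.9833
```

View pics/w2c.png

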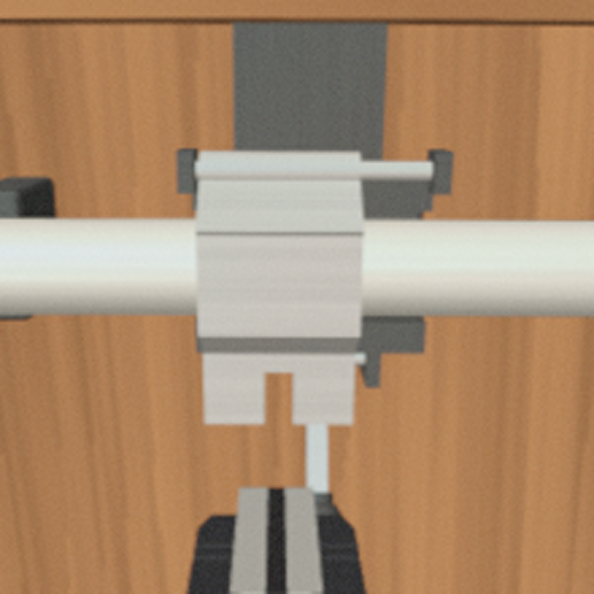

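The cap is over the tube. The ear spans crop x 203–355 with its slot at 265–293, the tip is at row 424, and the bolt is at 317.5.

```bash
python3 - <<'E'
from h import *
d=np.load("pics/w2.npy");P=(d[:3],d[3:])
for n,px,z in(('slot',(279,410),.08),('earL',(203.5,420),.08),('earR',(354.5,420),.08),('tip',(279,424),.08),('slotroot',(279,373),.08),('bolt',(317.5,460),.045),('bolt2',(316.5,430),.04),('hinge',(305,170),.076)):
    print(n,toC(onz(ray('wrist',(180+px[0]/2.7,80+px[1]/2.7),P),z)).round(1))
E
```

```text
slot [ -6.7 -50.7  80. ]
earL [-34.  -54.6  80. ]
earR [ 20.7 -54.5  80. ]
tip [ -6.6 -56.1  80. ]
slotroot [ -6.7 -36.6  80. ]
bolt [  9.4 -86.3  45. ]
bolt2 [  9. -75.  40.]
hinge [ 1.9 34.  76. ]
```

```bash
cat >> h.py <<'E'
def K(x,t,dz=62):return W(x,-46-69*np.sin(t),30+69*np.cos(t)+dz)
E
python3 - <<'E'
from h import *
arm.movep(W(9.3,-108,220),Q);arm.move_gripper(.55,20)
f0=arm.read_ft_force()
arm.line_to(K(9.3,1.12),.15)
print('down',(arm.read_ft_force()-f0).round(1))
arm.move_gripper(0.,20);print('open',arm.read_opening(),(arm.read_ft_force()-f0).round(1))
for t in np.linspace(1.0,.5,5):
    arm.line_to(K(9.3,t),.1);print(round(t,2),(arm.read_ft_force()-f0).round(1),toC(arm.read_tool_pos()).round(1),arm.read_opening())
arm.line_to(K(-6.7,.5),.05);print((arm.read_ft_force()-f0).round(1),toC(arm.read_tool_pos()).round(1),arm.read_opening(),arm.read_time())
g=look("w3");cv2.imwrite("pics/w3c.png",cv2.resize(g[80:360,140:420],None,fx=2.1,fy=2.1,interpolation=2))
E
```

```text
down [0.7 0.  0.5]
open 0.23638846669295216 [ 1.1 -0.9  0.9]
1.0 [-0.9 -1.2  0.5] [   9.3 -104.2  129.9] 0.23554360179063175
0.88 [ 0.3 -1.4 -0.1] [  9.4 -98.7 136.8] 0.23471968946337612
0.75 [ 0.3 -0.7  0.7] [  9.5 -92.4 142.9] 0.23541341047199157
0.62 [0.7 0.1 0. ] [  9.5 -85.6 148.3] 0.23913851696959332
0.5 [0.1 0.4 0.5] [  9.5 -78.3 152.9] 0.23342146632421604
[-0.7  1.3  0.3] [ -8.  -79.1 152.4] 0.2324400051271077 15.9083
```

View pics/w3c.png

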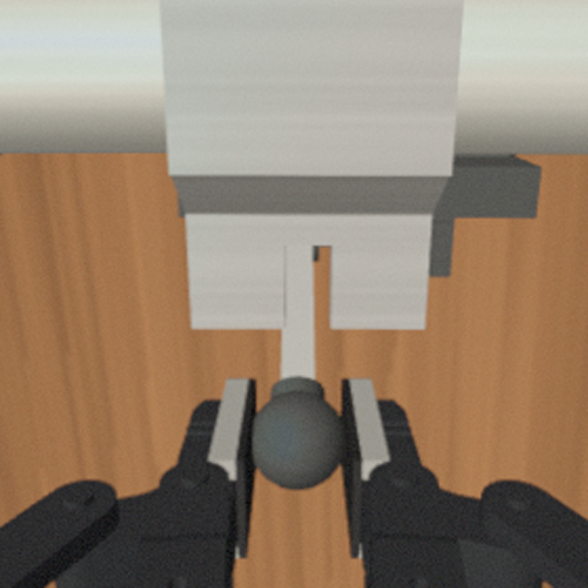

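The knob is held. The bolt is at crop x ≈298 and the slot centre at 308, so the bolt has to go about +2.3 mm.

```bash
python3 - <<'E'
from h import *
x0=toC(np.load("pics/w3.npy")[:3])[0];xt=x0+2.3;print(x0,xt,toC(arm.read_tool_pos()))
arm.line_to(K(xt,.5),.01);arm.pause(.4);print(toC(arm.read_tool_pos()).round(1))
f0=arm.read_ft_force()
def pushin(x,ts):
    for t in ts:
        arm.line_to(K(x,t),.03);arm.pause(.15);f=arm.read_ft_force()-f0
        p=toC(arm.read_tool_pos());print(round(t,3),f.round(1),p.round(1),(K(x,t)-arm.read_tool_pos()).round(4)*1000)
        if np.linalg.norm(f[:2])>6:print('contact');return False
    return True
ok=pushin(xt,np.arange(.46,.15,-.03))
print(ok,arm.read_time())
E
```

```text
-7.952795550906906 -5.652795550906906 [ -7.8281867  -79.19596149 152.35490047]
[ -5.7 -79.1 152.4]
0.46 [ 1.2 -0.6 -3. ] [ -5.6 -76.5 153.8] [-0.1 -0.2  0.1]
0.43 [ 1.1  0.8 -2.7] [ -5.6 -74.6 154.7] [-0.  -0.2  0. ]
0.4 [ 1.7  0.4 -1.7] [ -5.6 -72.7 155.6] [-0.  -0.2 -0. ]
0.37 [ 0.8 -0.  -1.4] [ -5.6 -70.9 156.4] [-0.1 -0.  -0.1]
0.34 [ 1.2  0.6 -1.9] [ -5.6 -69.  157.1] [-0.  -0.  -0.1]
0.31 [ 0.9 -0.9 -1.4] [ -5.6 -67.1 157.9] [-0.1  0.  -0.1]
0.28 [ 1.4 -0.4 -0.3] [ -5.6 -65.1 158.5] [-0.1  0.  -0.2]
0.25 [ 1.7 -1.9  0.9] [ -5.6 -63.1 159. ] [-0.1  0.  -0.1]
0.22 [ 1.9 -1.4  1.1] [ -5.5 -61.1 159.5] [-0.1  0.  -0.2]
0.19 [ 0.6 -2.2  0.9] [ -5.5 -59.  159.9] [-0.1 -0.  -0.1]
0.16 [ 1.4 -1.3  2.7] [ -5.5 -56.9 160.2] [-0.1 -0.1 -0.1]
True 21.0167
```

It is past 0.3 with little force, so the bolt has entered the slot. Continuing to the stop.

```bash
python3 - <<'E'
from h import *
f0=arm.read_ft_force();x=-5.6
for t in np.arange(.13,-.161,-.02):
    arm.line_to(K(x,t),.03);arm.pause(.15);f=arm.read_ft_force()-f0
    print(round(t,3),f.round(1),toC(arm.read_tool_pos()).round(1))
    if np.linalg.norm(f)>9:print('contact');break
g=look("w4");cv2.imwrite("pics/w4c.png",cv2.resize(g[80:360,140:420],None,fx=2.1,fy=2.1,interpolation=2));print(arm.read_time())
E
```

```text
0.13 [ 0.2 -0.5 -0.6] [ -5.5 -54.9 160.5]
0.11 [0.3 0.1 0.3] [ -5.5 -53.6 160.7]
0.09 [-0.6 -0.8  1. ] [ -5.5 -52.1 160.8]
0.07 [-0.4  1.   0.9] [ -5.5 -50.7 160.8]
0.05 [0.2 0.4 0.4] [ -5.6 -49.3 160.9]
0.03 [-0.6 -0.8  0. ] [ -5.6 -48.  161. ]
0.01 [-0.2 -0.8 -0.3] [ -5.6 -46.6 161. ]
-0.01 [0.3 0.2 0.7] [ -5.6 -45.2 161. ]
-0.03 [0.3 0.3 0.5] [ -5.6 -43.8 160.9]
-0.05 [ 0.2 -0.2  0.8] [ -5.6 -42.5 160.9]
-0.07 [0.6 0.8 0.1] [ -5.6 -41.1 160.8]
-0.09 [0.2 0.5 1.3] [ -5.6 -39.7 160.7]
-0.11 [0.4 0.5 1.2] [ -5.6 -38.3 160.6]
-0.13 [ 0.3 -0.2  0.4] [ -5.6 -36.9 160.4]
-0.15 [-0.4  0.3  1.8] [ -5.6 -35.6 160.2]
27.0667
```

View pics/w4c.png

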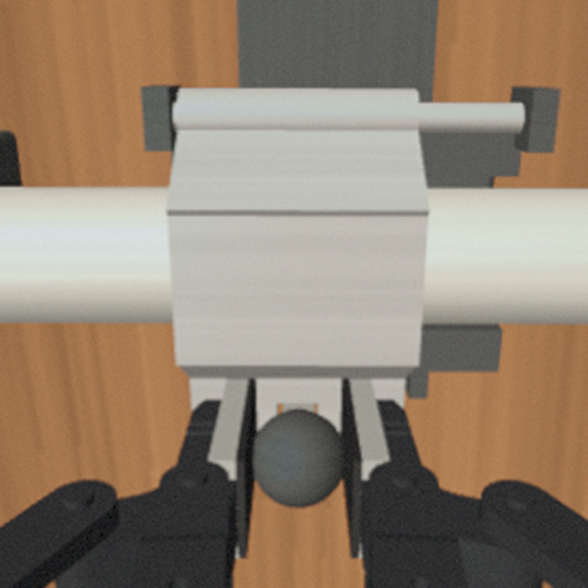

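```bash
python3 - <<'E'
from h import *
for n,px in(('w3',(298,440)),('w4',(298,457))):
    d=np.load(f"pics/{n}.npy");P=(d[:3],d[3:])
    for z in(.091,.099):print(n,toC(d[:3]).round(1),z,toC(onz(ray('wrist',(140+px[0]/2.1,80+px[1]/2.1),P),z)).round(1))
for i in range(3):
    arm.pause(.2);print(toC(arm.read_tool_pos()).round(1),arm.read_ft_force().round(1),arm.read_opening())
E
```

```text
w3 [ -8.  -79.1 152.4] 0.091 [ -9.1 -78.5  91. ]
w3 [ -8.  -79.1 152.4] 0.099 [ -9.1 -73.7  99. ]
w4 [ -5.6 -35.6 160.2] 0.091 [ -6.6 -44.5  91. ]
w4 [ -5.6 -35.6 160.2] 0.099 [ -6.6 -39.4  99. ]
[ -5.6 -35.6 160.2] [-0.4 -1.2  3.7] 0.23116728328229433
[ -5.6 -35.6 160.3] [-0.2 -0.6  3.9] 0.23500561819649082
[ -5.6 -35.6 160.2] [-0.9  0.4  3.8] 0.23580068850894317
```

The ball is at clamp y ≈ −39.4, which matches the −0.10 stop. Release and check.

```bash
python3 - <<'E'
from h import *
f0=arm.read_ft_force()
arm.move_gripper(.5,20);print(arm.read_opening(),(arm.read_ft_force()-f0).round(1))
arm.line_to(W(-5.6,-36,240),.1);arm.line_to(W(-5.6,-30,300),.2);arm.pause(.3)
g=look("w5");s=snapshot("scene");t=snapshot("top");cv2.imwrite("pics/s5.png",s);cv2.imwrite("pics/t5.png",t)
A=cv2.resize(g[80:280,180:380],(600,600),interpolation=2)
cv2.imwrite("pics/w5c.png",A)
d=cv2.absdiff(t,cv2.imread("pics/top.png")).max(2);print('tray diff',(d[140:270,190:290]>40).sum(),'pawn',(d[270:300,425:455]>40).sum())
print(arm.read_time())
E
```

```text
0.4995845233655821 [ 0.9 -0.7 -3.6]
tray diff 244 pawn 0
29.8667
```

View pics/w5c.png

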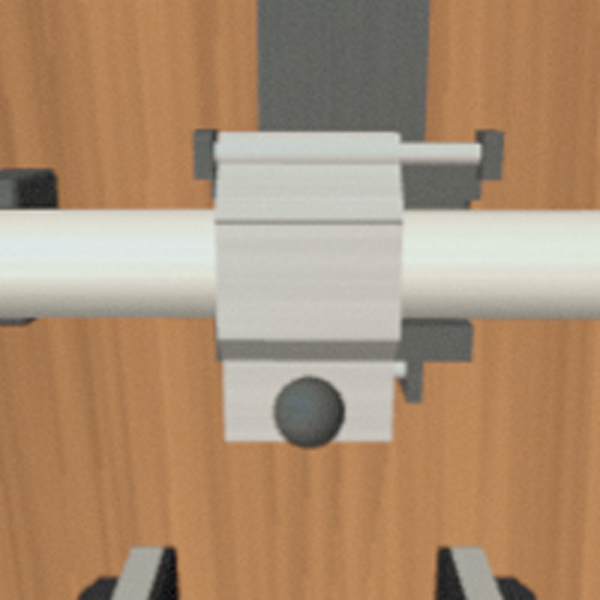

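The clamp is shut and the knob sits over the slot at crop (309,411). Next I check the ball position and where the tray difference comes from.

```bash
python3 - <<'E'
from h import *
d=np.load("pics/w5.npy");P=(d[:3],d[3:])
f=lambda a,b,z:toC(onz(ray('wrist',(180+a/3,80+b/3),P),z)).round(1)
print('ball',f(309,411,.099),'tip',f(250,441,.08),'earL/R',f(225,435,.08),f(393,435,.08))
arm.movep(W(-5,150,380),Q);arm.movep([.247,.601,.304],[0.1361107,0.69386761,-0.13774221,0.69357674]);arm.pause(.2)
t=snapshot("top");s=snapshot("scene");cv2.imwrite("pics/t6.png",t)
for im,n,(a,b,c,e) in((t,'top',(140,270,190,300)),(s,'scene',(190,290,255,395)),(t,'top',(270,300,425,455))):
    D=cv2.absdiff(im,cv2.imread(f"pics/{n}.png")).max(2)[a:b,c:e];y,x=np.where(D>40);print(n,len(x),(x.min()+c,x.max()+c,y.min()+a,y.max()+a) if len(x) else '')
v=np.hstack([cv2.resize(t[120:290,175:375],(400,340)),cv2.resize(s[160:300,140:400],(390,340))]);cv2.imwrite("pics/f6.png",v);print(arm.read_time())
E
```

```text
ball [ -6.5 -39.8  99. ] tip [-25.5 -56.4  80. ] earL/R [-33.6 -54.3  80. ] [ 20.7 -54.3  80. ]
top 0 
scene 0 
top 0 
33.3667
```

View pics/f6.png

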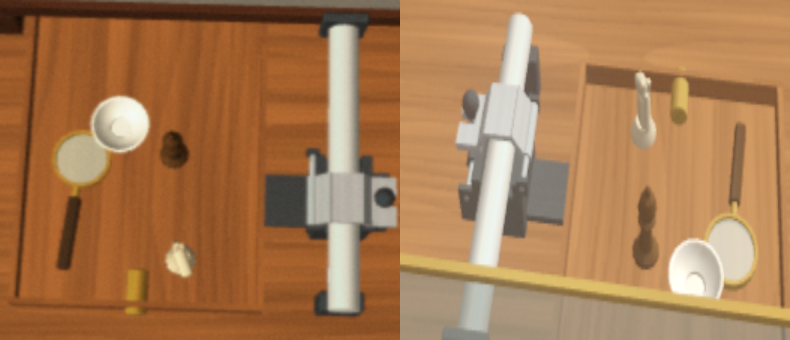

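Both views show the clamp shut, the bolt in the slot and the tray contents and pawn unchanged.

```bash
python3 -c "
from station import *
print(ticket.finish_job())"
```

```text
the job is handed in; nothing more can be done
None
```

The clamp is shut and the bolt is in the slot. The job is handed in, with the robot's clock at about 33 s of the 72 s allowed.

**Cap:** I swung the hinged half over the tube with the shut fingertips and pressed it home to about 15 N. The last close view puts the ear tip at clamp y ≈ −56 mm, which is where it belongs when home.

**Bolt:** I pinched the knob, swung the bolt up and slid it about 15 mm along its pin to the slot, which I located with the wrist camera. It then swung in with no contact over about 4 N at the wrist. I took the tool slightly past the stop, and the knob slid a little in the pads there.

**Last checks:**
- After release the knob's centre was at y ≈ −39.8 mm, against −39.1 mm expected at the −0.10 stop. That agrees within the camera's accuracy, but there was no clear force rise at the stop, so the "fully in" check rests on the pictures.
- The arm is clear of everything, back at its start pose.
- The tray contents and the pawn show no change in the before-and-after pictures. An earlier comparison differed by 244 pixels while the arm was still over the clamp; it went to 0 once the arm had left.
- My first estimate of the clamp's centre along x, from the overhead camera, disagreed with the wrist camera by about 5 mm. I used the wrist camera's values.

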